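# Set a pearl drill's speed and hold down its refitted run knob

### The job

First turn the pearl drill's speed dial down to mark 2 of its scale (counting clockwise from the shortest mark, which is 0). Then take the loose run knob from the bench, turn it so that the flat in its bore matches the flat of the D-shaped run shaft, push it fully home and press it in against the shaft's spring, finishing while you still hold it firmly pressed in. Never press the run shaft in while the speed is wrong, and leave the stringing board, the pearl dish and the glue bottle where they are.

Things in the scene. Friction and masses are not known exactly. Their poses are not given: they have to be found in the camera images.
- dial (a joint): Speed dial angle, rad: 0 at mark 0 (stop), growing clockwise seen from above to 4.71 (mark 6, stop). Seven marks 0.785 apart, strokes growing longer from 0 to 6: mark 2 is 1.571, there the pointer is 45 degrees left of the machine's x; mark 0 is 135 degrees left. Starts between 2.4 and 4.0; friction 0.04 N m holds it where it is left.
- dial_grip (a point): Middle of the speed dial's grip bar on the dial's upright axis, 88 mm above the bench; z up, x along the bar to its pointer end (white line), so it turns with the dial. Black bar knob on the machine's aluminium plate: skirt 40 mm across, top 78 mm above the bench; on it a flat-sided bar 38 mm long, 12 mm thick, 78 to 98 mm above the bench. The 7 black strokes round it are its scale.
- machine: Pearl drilling machine, fixed: green case 200 mm deep (x), 320 mm wide (y), flat deck 60 mm above the bench; origin on the bench under the case's centre, x from its front (robot side) to its back, y to its left. Dial axis at (-8, 0) mm, run shaft at (-8, -98) mm. On its left (y 70 to 165 mm) the drill motor, chuck and pearl clamp, up to 120 mm above the bench.
- shaft_tip (a point): Centre of the end face of the bare steel run shaft, standing upright out of a dark nut and black seal on the deck, 98 mm to the right of the dial; end 81 mm above the bench. D-shaped: 10 mm diameter, one flat 2 mm from the axis, end chamfered; x points square out of the flat (starts within 0.9 rad of the machine's x), z up. It can turn (friction 0.02 N m).
- run_push (a joint): How far the run shaft is pressed down, m: 0 out, 0.004 fully in. Spring: 3 N to start it, 8 N when fully in; springs back when let go. The drill runs while it is pressed.
- run_knob: Loose black run knob, 40 g, bore down on the bench right of the machine. Origin: centre of its underside; z up, x to its pointer end (white line on top). Skirt 36 mm across, 15 mm high; on it a flat-sided grip bar 34 mm long (x), 12 mm thick, 15 to 35 mm above the underside. D-shaped bore below, 11 mm wide, flat 2.5 mm from the axis on the pointer side (+x): pointer must face as the shaft's flat.
- knob_seat (a point): Centre of the closed end of the run knob's bore, 13 mm above its underside (bore mouth chamfered 1.2 mm); meets shaft_tip when the knob is fully home: underside then 68 mm above the bench, 64 mm when pressed right in. It fits with 0.5 mm play all round and nothing but pressing keeps it down.
- stringing_board: Bystander: grooved wooden pearl board 300 x 110 x 14 mm lying on the bench, at the far right, origin under its centre, x along its length.
- dish: Bystander: white ceramic dish of pearls, 76 mm across, 26 mm high, beyond the knob; origin under its centre.
- glue_bottle: Bystander: small amber bottle with black cap, 34 mm across, 75 mm high, to the left of the machine; origin under its centre.
Mind the look-alikes: they are no part of the job. Several things have the shape of the run_knob; the one meant has the colours described above.

How it is judged:
By the outcome, as a careful person would: the job done as asked, in the order asked, and still so for the second after the job is handed in, while the arm keeps its last pose, push and grip.
It also fails if it takes over 72 s, if anything falls off the work surface, if the arm or the gripper's body presses on something with over 40 N, if the wrist force passes 120 N, or if a joint passes its speed limit or range.

### The arm

A 7-joint arm with a two-finger parallel gripper is mounted at the origin on the work surface. World frame = base frame: x ahead of the robot, y to its left, z up, the work surface at z = 0. Lengths are in m, angles in degrees, forces in N, time in s.
With the tool pointing down it reaches from about 0.35 to 0.9 m from the base axis. Payload 8.1 kg.
Tool frame: the origin (TCP) lies at the very end of the fingers, on their centre line; the grasp point (between the pads) lies 19 mm behind it; z points along the fingers, y is the direction in which the jaws open and shut (so a half turn about z gives the same grasp; the last joint's range is limited). The gripper opens to 92 mm and grips with 3 to 60 N. Pads are 19 mm wide; open, the fingers measure 130 mm over their backs; the gripper's body (75 mm by 190 mm) begins 47 mm behind the grasp point.
Start: joints at [-71.54, 24.895, 1.432, 90.138, -0.665, 64.973, -4.303], TCP at [0.258, 0.569, 0.227] pointing down, gripper open.
Joint ranges: [-149.89, 149.89], [-25.12, 119.58], [-72.63, 75.52], [4.76, 147.25], [-75.54, 255.54], [6.69, 114.76], [-157.13, 157.13]. Speed limits (degrees/s): [127.2, 127.2, 172.46, 172.46, 180, 180, 180].

### API

Orientations are given as a 3x3 rotation matrix whose columns are the frame's x, y, z axes.
In Python, from bench import bot, snapshot, calibration, order gives the robot as it stands.
- The arm moves only by the shell command python3 -m pendant 'ROWS' [FORCE]. ROWS is a JSON object of lists of equal length, an entry for each row: "dr": the turn, a rotation vector about the tool's x, y, z in units of 5 degrees (1.0 is 5 degrees), a list of three; "offset": the shift along the tool's x, y, z in m, a list of three; "fingers": the finger opening in m, from 0 to 0.0918. In form: {"dr": [[wx, wy, wz], ...], "offset": [[dx, dy, dz], ...], "fingers": [fingers, ...]}. A call has 1 to 20 rows; each row is the pose to reach, as a shift and turn from the pose commanded when the call began, along the tool's axes at that moment; what a row does not reach only later rows make up. A row lasts 1/12 s, in which the tool goes at most 41.7 mm and 7.16 degrees, less where a joint would pass 70% of its speed; a pose out of reach is approached as far as the arm can. A call with a gripper value outside its range is refused whole. The fingers move at their own pace and stop on an object; FORCE is the grip in N (left out, the last holds). Time passes only in rows, so rows that repeat a pose let the fingers close. It gives the time, the measured TCP pose, the force and the opening at its end, in the units of the state.
- bot.state(): the state, without advancing time (a new reading comes with each control period).
- snapshot(name): name is "side" or "top" or "wrist"; returns (picture, depth): 400x640x3 uint8, red, green, blue; 400x640 float32, m along the optical axis (not along the pixel's ray), 0 where there is no reading.
- calibration(name): a dict with "camera_matrix" (3x3 intrinsics, pixels), "extrinsics" (4x4, takes a point from camera to world coordinates); the wrist camera has in their place "mount" (4x4, takes a point from camera to tool coordinates, whose origin is the TCP and whose axes are the flange's). Camera axes: x right, y up, looking along -z (the intrinsics and any distortion apply to the point x, -y, -z); pixel columns grow to the right and rows downward; lengths in m; the calibration is good to about 2 mm. A picture is of the moment at which its call begins: read the wrist's pose just before it. calibration takes no time and is no camera call.
- order.hand_in(): hands the job in, once; it reports no verdict.
The state is a dict: "clock": time; "joints": joint angles; "qvel": joint speeds; "joint_efforts": joint torques, N m; "tool_pos": TCP position; "orientation": TCP orientation; "ft_force": force on the tool from outside, world axes, zero at the start; "wrist_torque": the same for the moment, N m; "finger_gap": finger opening in m.
Only numpy, scipy, OpenCV 4.12 (cv2) and the standard library are available. Lean on these libraries where they do the work, as an engineer would, in place of code of your own. Each camera call takes 0.05 s, during which the arm holds its last target.

## Working session

There is one attempt and no reset: what is moved stays moved. The work goes in short steps, Python scripts to look and compute and a shell command to move; the robot and the scene stay as the last step left them, time stands still between calls to the robot, and variables do not carry over. Pictures are saved under pics/ and viewed, and the job is handed in when it is done.

```bash
mkdir -p pics; ls; python3 - <<'E'
from bench import bot,snapshot,calibration,order
import cv2,numpy as np
s=bot.state();print(s)
for n in("top","side","wrist"):
    c=calibration(n);print(n,{k:np.round(v,4).tolist() if not isinstance(v,str) else v for k,v in c.items()})
    p,d=snapshot(n);np.savez(f"pics/{n}0.npz",p=p,d=d);cv2.imwrite(f"pics/{n}0.png",p[:,:,::-1])
E
```

```text
pics
{'clock': 0.0, 'joints': array([-71.53890478,  24.93651802,   1.43178319,  90.18868523,
        -0.66252796,  64.972133  ,  -4.30126549]), 'qvel': array([ 0.01714124, -0.02833582, -0.00100043, -0.02734041,  0.03036338,
        0.09658183,  0.03702478]), 'joint_efforts': array([-5.13085488e-04, -6.67874336e+01,  9.84376296e-01, -3.14445019e+01,
       -6.05352013e-02,  4.29682026e-02,  1.13651697e-04]), 'tool_pos': array([0.257456  , 0.56896134, 0.22594726]), 'orientation': array([[-9.11101788e-01,  4.12181161e-01, -4.71213321e-04],
       [ 4.12181390e-01,  9.11100601e-01, -1.48169075e-03],
       [-1.81402274e-04, -1.54419646e-03, -9.99998791e-01]]), 'ft_force': array([-0.24365131, -0.40007239, -0.05664402]), 'wrist_torque': array([0.05846993, 0.00670213, 0.00075239]), 'finger_gap': 0.09180655483838722}
top {'camera_matrix': [[378.4389, 0.0, 323.9107], [0.0, 378.4389, 197.3878], [0.0, 0.0, 1.0]], 'extrinsics': [[-0.0293, 0.995, -0.0951, 0.4298], [-0.9995, -0.0305, -0.0115, -0.0414], [-0.0143, 0.0947, 0.9954, 1.194], [0.0, 0.0, 0.0, 1.0]]}
side {'camera_matrix': [[409.7197, 0.0, 316.047], [0.0, 409.7197, 198.9491], [0.0, 0.0, 1.0]], 'extrinsics': [[0.8261, 0.3116, -0.4695, -0.1548], [-0.5635, 0.4498, -0.6929, -1.0567], [-0.0048, 0.837, 0.5472, 0.911], [0.0, 0.0, 0.0, 1.0]]}
wrist {'camera_matrix': [[293.1335, 0.0, 315.8812], [0.0, 293.1335, 201.6018], [0.0, 0.0, 1.0]], 'mount': [[0.0002, 0.9549, 0.297, 0.0793], [1.0, -0.0, -0.0005, -0.0004], [-0.0005, 0.297, -0.9549, -0.1582], [0.0, 0.0, 0.0, 1.0]]}
```

View pics/top0.png

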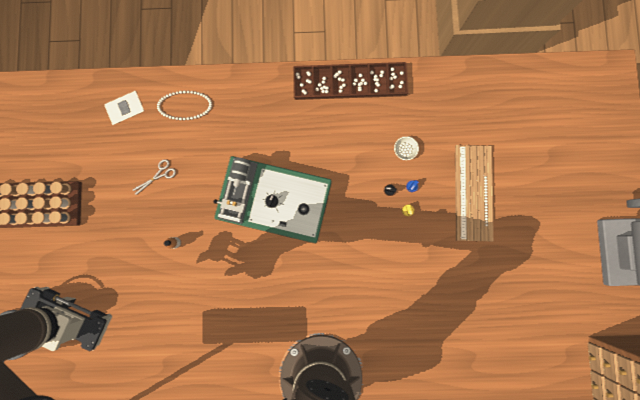

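View pics/side0.png

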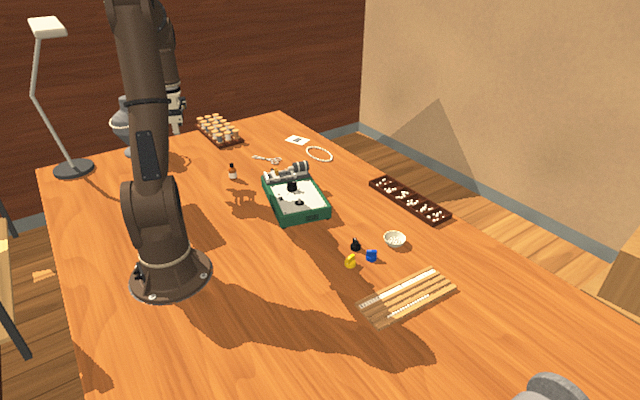

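View pics/wrist0.png

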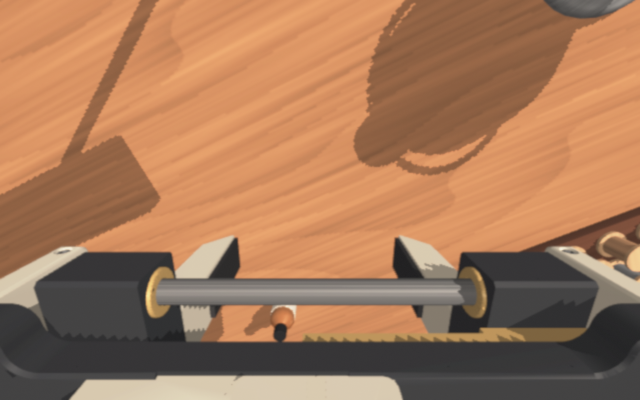

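The top view shows the machine with its dial at (272,201) and the run shaft at (303,209). Three things have the knob's shape: black at (390,190), blue at (412,186) and yellow at (408,210). The black one fits the description ("loose black run knob"), so I'll confirm it in an enlarged crop.

```bash
cat > h.py <<'E'
import numpy as np,cv2
from bench import bot,snapshot,calibration
def ray(name,uv,T=None):
    c=calibration(name);K=c["camera_matrix"];E=np.array(c["extrinsics"]) if T is None else T
    u,v=uv;d=np.array([(u-K[0][2])/K[0][0],-(v-K[1][2])/K[1][1],-1.])
    return E[:3,3],E[:3,:3]@d
def onz(name,uv,z,T=None):
    o,d=ray(name,uv,T);return o+d*(z-o[2])/d[2]
def wristT(s=None):
    s=s or bot.state();T=np.eye(4);T[:3,:3]=s["orientation"];T[:3,3]=s["tool_pos"]
    return T@np.array(calibration("wrist")["mount"])
def proj(name,P,T=None):
    c=calibration(name);K=np.array(c["camera_matrix"]);E=np.array(c["extrinsics"]) if T is None else T
    q=np.linalg.inv(E)@np.append(P,1);return K[0,0]*q[0]/-q[2]+K[0,2],K[1,1]*-q[1]/-q[2]+K[1,2]
E
python3 - <<'E'
from h import *
p=np.load("pics/top0.npz");print({k:calibration("top")[k] for k in calibration("top") if k not in("camera_matrix","extrinsics")})
a=cv2.resize(p["p"][140:250,205:335,::-1],None,fx=6,fy=5.45*1.1,interpolation=cv2.INTER_CUBIC)[:600];cv2.imwrite("pics/c1.png",cv2.resize(p["p"][145:250,205:335,::-1],None,fx=5.7,fy=5.7,interpolation=cv2.INTER_CUBIC))
cv2.imwrite("pics/c2.png",cv2.resize(p["p"][170:225,370:430,::-1],None,fx=10,fy=10,interpolation=cv2.INTER_CUBIC))
for n,uv,z in(("dial",(272,201),.09),("shaft",(303,209),.081),("knob",(390,190),.035),("blue",(412,186),.035),("yel",(408,210),.035),("dish",(406,148),.02)):print(n,onz("top",uv,z).round(4))
E
```

```text
{}
dial [0.5293 0.1239 0.09  ]
shaft [0.5036 0.0341 0.081 ]
knob [ 0.5571 -0.2318  0.035 ]
blue [ 0.5674 -0.2999  0.035 ]
yel [ 0.4939 -0.2839  0.035 ]
dish [ 0.69   -0.2906  0.02  ]
```

View pics/c1.png

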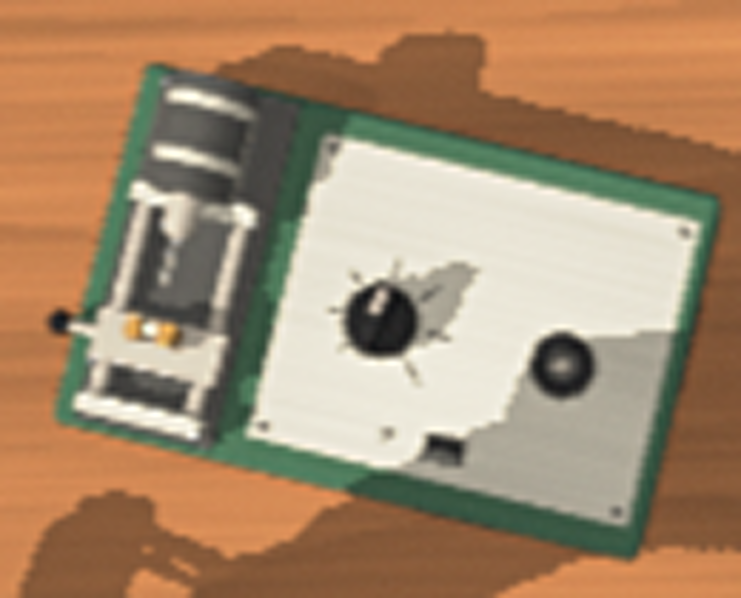

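View pics/c2.png

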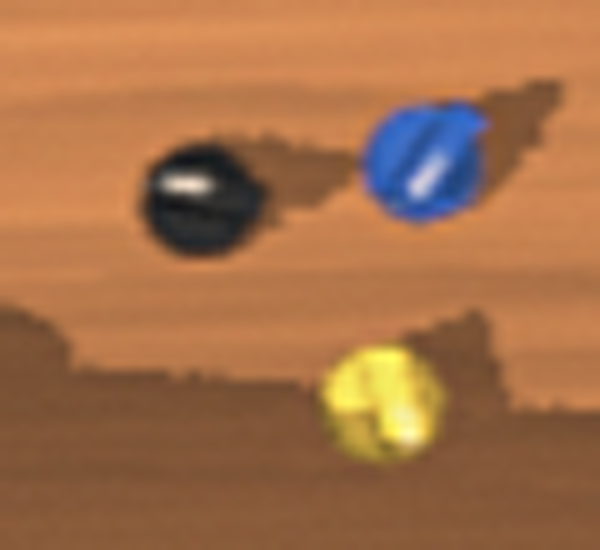

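The crops show a black knob with its white line toward image-left (about +y). The blue and yellow ones are decoys, and the shaft at (303,209) is bare. I'll move the wrist camera above the dial.

```bash
python3 -m pendant '{"dr":[[0,0,-0.5],[0,0,-1],[0,0,-1.6],[0,0,-1.6],[0,0,-1.6],[0,0,-1.6],[0,0,-1.6],[0,0,-1.6],[0,0,-1.6],[0,0,-1.6],[0,0,-1.6],[0,0,-1.6],[0,0,-1.6],[0,0,-1.6],[0,0,-1.6],[0,0,-1.6],[0,0,-1.6],[0,0,-1.6]],"offset":[[-0.02,-0.014,0],[-0.05,-0.035,0],[-0.433,-0.308,0.016],[-0.433,-0.308,0.016],[-0.433,-0.308,0.016],[-0.433,-0.308,0.016],[-0.433,-0.308,0.016],[-0.433,-0.308,0.016],[-0.433,-0.308,0.016],[-0.433,-0.308,0.016],[-0.433,-0.308,0.016],[-0.433,-0.308,0.016],[-0.433,-0.308,0.016],[-0.433,-0.308,0.016],[-0.433,-0.308,0.016],[-0.433,-0.308,0.016],[-0.433,-0.308,0.016],[-0.433,-0.308,0.016]],"fingers":[0.08,0.06,0.06,0.06,0.06,0.06,0.06,0.06,0.06,0.06,0.06,0.06,0.06,0.06,0.06,0.06,0.06,0.06]}' 30
python3 - <<'E'
from h import *
s=bot.state();p,d=snapshot("wrist");np.savez("pics/w1.npz",p=p,d=d,T=wristT(s));cv2.imwrite("pics/w1.png",p[:,:,::-1])
E
```

```text
clock: 1.65
tool_pos: [0.5245, 0.112, 0.2106]
orientation: [[-0.96, 0.279, -0.0], [0.279, 0.96, 0.001], [0.001, 0.0, -1.0]]
ft_force: [0.1, 0.3, -0.8]
finger_gap: 0.0597
```

View pics/w1.png

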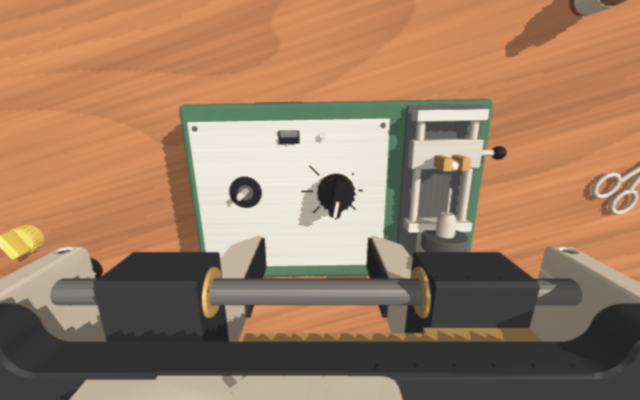

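The wrist view shows the dial at (336,192) with its white pointer down (about machine +x), and the shaft at (245,192). Now I'll zoom in.

```bash
python3 - <<'E'
from h import *
p=np.load("pics/w1.npz");P=p["p"];
a=cv2.resize(P[150:235,215:385,::-1],None,fx=4.7,fy=4.7,interpolation=cv2.INTER_CUBIC);cv2.imwrite("pics/c3.png",a)
b=cv2.resize(P[170:215,225:268,::-1],None,fx=13,fy=13,interpolation=cv2.INTER_CUBIC);cv2.imwrite("pics/c4.png",b)
E
```

```text
(no output)
```

View pics/c3.png

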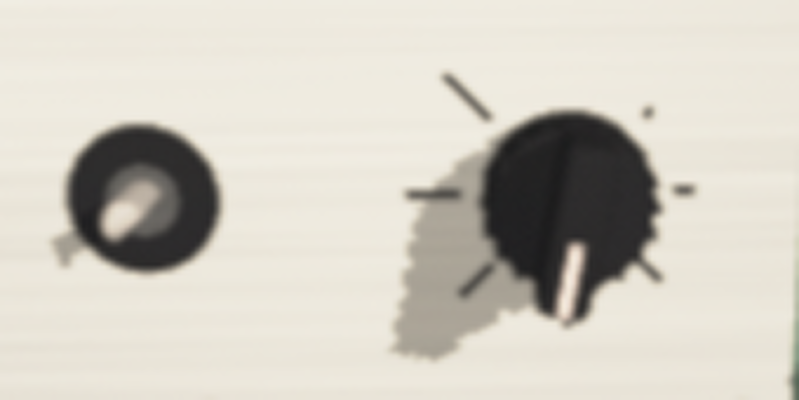

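View pics/c4.png

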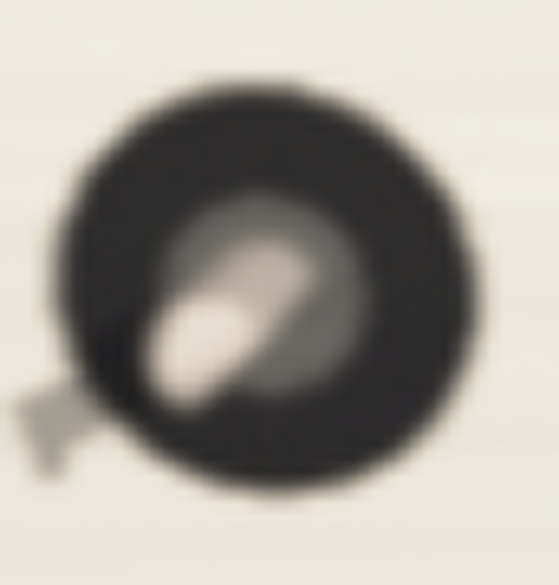

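```bash
python3 - <<'E'
from h import *
p=np.load("pics/w1.npz");T=p["T"]
f=lambda u,v,z:onz("wrist",(215+(u+.5)/4.7-.5,150+(v+.5)/4.7-.5),z,T)
ang=lambda d:np.degrees(np.arctan2(d[1],d[0]))
a=f(577,243,.098);b=f(568,318,.098);print("ptr",a,b,ang(b-a))
m1=f(684,189,.062);m5=f(435,194,.062);print("y",ang(m1-m5))
m0=f(648,112,.062);m6=f(468,97,.062);m2=f(651,270,.062);m4=f(476,280,.062)
m4b=f(462,295,.062);m4a=f(492,266,.062);m6a=f(490,119,.062);m6b=f(445,75,.062);print("m6",ang(m6b-m6a),"m4",ang(m4b-m4a))
# skirt outline: dial centre; shaft seal
print("shaft tip",f(113,225,.081),f(148,187,.081))
D=p["d"];print(D[185:200,240:250].min(), D[188:198,330:342].min())
# machine plate edges: left edge and top edge
P=p["p"]
hsv=cv2.cvtColor(P,cv2.COLOR_RGB2HSV);w=((hsv[...,1]<50)&(hsv[...,2]>190)).astype(np.uint8);w[:,395:]=0;w[235:]=0;w[:118]=0
ys,xs=np.nonzero(w)
# left edge
L=[(xs[ys==y].min(),y) for y in range(130,230)];L=np.array(L,float)
c=np.polyfit(L[:,1],L[:,0],1);A=onz("wrist",(np.polyval(c,130),130),.062,T);B=onz("wrist",(np.polyval(c,230),230),.062,T);print("left edge yaw",ang(B-A),c)
# dial skirt circle
k=((hsv[...,2]<70)).astype(np.uint8)
for (x0,y0,z) in((336,192,.078),(245,192,.066)):
    m=np.zeros_like(k);m[y0-24:y0+28,x0-24:x0+24]=k[y0-24:y0+28,x0-24:x0+24]
    n,l,st,ce=cv2.connectedComponentsWithStats(m);i=1+st[1:,4].argmax()
    cs,_=cv2.findContours((l==i).astype(np.uint8),0,2);e=cv2.minEnclosingCircle(cs[0]);print(st[i],ce[i],e,onz("wrist",e[0],z,T))
E
```

```text
ptr [0.53453882 0.13037576 0.098     ] [0.54989803 0.12432617 0.098     ] -21.49817872679586
y 74.98742550273032
m6 -150.98436671833377 m4 -60.61166936951841
shaft tip [0.50778328 0.03418111 0.081     ] [0.50186213 0.04446507 0.081     ]
0.29799533 0.0
left edge yaw -15.072518306829226 [1.44410441e-01 1.69658326e+02]
[ 318  175   36   42 1007] [335.34756703 192.25322741] ((335.80523681640625, 195.22964477539062), 20.886077880859375) [0.53411309 0.13028315 0.078     ]
[230 178  31  29 480] [245.51458333 191.4375    ] ((245.04937744140625, 191.9197540283203), 15.26473331451416) [0.50697501 0.03777991 0.066     ]
```

```bash
python3 - <<'E'
from h import *
p=np.load("pics/w1.npz");T=p["T"]
f=lambda u,v,z=.0615:onz("wrist",(215+(u+.5)/4.7-.5,150+(v+.5)/4.7-.5),z,T)[:2]
# line intersections of strokes at their own directions (lines through axis)
L=[(f(445,75),f(490,119)),(f(405,194),f(461,194)),(f(462,295),f(493,265)),(f(640,262),f(661,280)),(f(675,189),f(694,189))]
A=[];b=[]
for q,r in L:
    d=(r-q)/np.linalg.norm(r-q);n=np.array([-d[1],d[0]]);A.append(n);b.append(n@q)
ax=np.linalg.lstsq(np.array(A),np.array(b),rcond=None)[0];print(ax,np.array(A)@ax-b)
R=np.array([[.9657,.2595],[-.2595,.9657]])
for q in(f(648,112),f(684,189),f(651,270),f(476,280),f(435,194),f(468,97)):
    v=R.T@(q-ax);print(v.round(4),np.degrees(np.arctan2(v[1],v[0])).round(1))
print("shaft pred",ax+R@[0,-.098])
t=np.load("pics/top0.npz")["p"]
hsv=cv2.cvtColor(t,cv2.COLOR_RGB2HSV);k=(hsv[...,2]<60).astype(np.uint8)
for x0,y0,z in((272,201,.08),(303,209,.066),(390,190,.02)):
    m=k[y0-9:y0+10,x0-9:x0+10];n,l,st,ce=cv2.connectedComponentsWithStats(m);i=1+st[1:,4].argmax()
    c=ce[i]+[x0-9,y0-9];print(c,st[i],onz("top",c,z))
E
```

```text
[0.53369212 0.1302815 ] [-0.00020944  0.00022535  0.00047663  0.00074232 -0.00096923]
[-0.0187  0.019 ] 134.5
[-0.0004  0.0276] 90.9
[0.0191 0.0203] 46.7
[ 0.0208 -0.0209] -45.1
[-0.0004 -0.0299] -90.7
[-0.0229 -0.0218] -136.5
shaft pred [0.50826112 0.0356429 ]
[271.68478261 201.47826087] [ 3  4 12 11 92] [0.5287719  0.12633258 0.08      ]
[303.54385965 208.84210526] [ 5  4 10 10 57] [0.50502822 0.03344134 0.066     ]
[390.18918919 189.93243243] [ 4  4 11 10 74] [ 0.55891767 -0.23491088  0.02      ]
```

```bash
python3 - <<'E'
from h import *
p=np.load("pics/w1.npz");M=np.array(calibration("wrist")["mount"])
for x in(.0095,-.0095,.0):
  for y in(.03,-.03):print(x,y,proj("wrist",np.array([x,y,0]),M), proj("wrist",np.array([x,y,-.02]),M))
cv2.imwrite("pics/c5.png",cv2.resize(p["p"][225:300,215:415,::-1],None,fx=4,fy=4,interpolation=cv2.INTER_CUBIC))
E
```

```text
0.0095 0.03 (np.float64(367.85909903121586), np.float64(235.17328090516133)) (np.float64(374.37416349433306), np.float64(250.7714962027127))
0.0095 -0.03 (np.float64(265.5002114029601), np.float64(235.17489890424736)) (np.float64(259.2162838273875), np.float64(250.77611111080594))
-0.0095 0.03 (np.float64(366.2009795853239), np.float64(264.07003321547313)) (np.float64(372.28397472710384), np.float64(282.59666535692907))
-0.0095 -0.03 (np.float64(267.0971138802173), np.float64(264.07605510326385)) (np.float64(261.22971058833565), np.float64(282.60661439562335))
0.0 0.03 (np.float64(367.0166452682393), np.float64(249.8550806886072)) (np.float64(373.3101121467761), np.float64(266.972719104539))
0.0 -0.03 (np.float64(266.3115642011413), np.float64(249.85897278270983)) (np.float64(260.24126119114595), np.float64(266.9801002385819))
```

View pics/c5.png

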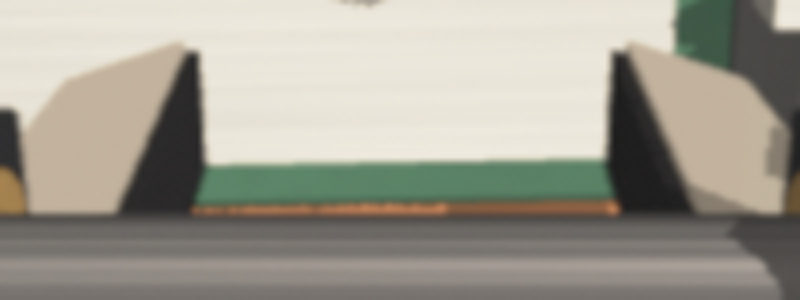

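```bash
python3 -m pendant '{"dr":[[0,0,0.5],[0,0,1.05],[0,0,1.05],[0,0,1.05],[0,0,1.05],[0,0,1.05]],"offset":[[-0.002,0.02,0.02],[-0.002,0.02,0.05],[-0.002,0.02,0.09],[-0.002,0.02,0.09],[-0.002,0.02,0.09],[-0.002,0.02,0.09]],"fingers":[0.05,0.045,0.045,0.045,0.045,0.045]}' 30
python3 - <<'E'
from h import *
s=bot.state();p,d=snapshot("wrist");np.savez("pics/w2.npz",p=p,d=d,T=wristT(s));
cv2.imwrite("pics/w2.png",cv2.resize(p[100:290,190:450,::-1],None,fx=3,fy=3,interpolation=cv2.INTER_CUBIC))
E
```

```text
clock: 2.2
tool_pos: [0.5333, 0.1295, 0.1223]
orientation: [[-0.93, 0.367, 0.001], [0.367, 0.93, 0.0], [-0.001, 0.001, -1.0]]
ft_force: [-0.7, -0.0, 0.2]
finger_gap: 0.0452
```

View pics/w2.png

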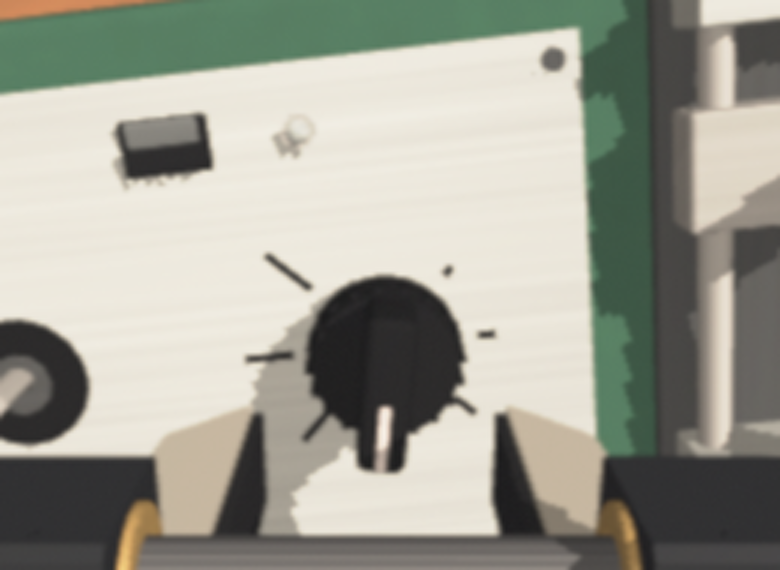

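```bash
python3 - <<'E'
from h import *
p=np.load("pics/w2.npz");T=p["T"];s=bot.state()
M=np.array(calibration("wrist")["mount"])
cv2.imwrite("pics/c6.png",cv2.resize(p["p"][185:262,285:350,::-1],None,fx=8,fy=7.7,interpolation=cv2.INTER_CUBIC))
f=lambda u,v,z:onz("wrist",(190+(u+.5)/3-.5,100+(v+.5)/3-.5),z,T)
def tool(P):
    return s["orientation"].T@(P-s["tool_pos"])
for q in((387,407),(383,470),(395,292)):
    P=f(*q,.098);print(P.round(4),tool(P).round(4))
d=f(383,470,.098)-f(387,407,.098);print(np.degrees(np.arctan2(d[1],d[0])))
d=f(383,470,.098)-f(395,292,.098);print(np.degrees(np.arctan2(d[1],d[0])),np.linalg.norm(d))
print([proj("wrist",np.array([.0095,y,0]),M) for y in(.0226,-.0226)])
E
```

```text
[0.5351 0.1305 0.098 ] [-0.0008  0.0013  0.0249]
[0.5495 0.1239 0.098 ] [-0.0166  0.0004  0.0249]
[0.5106 0.1419 0.098 ] [0.0263 0.0029 0.0248]
-24.711505585561408
-24.912972730819966 0.042891631114661405
[(np.float64(355.04298561090104), np.float64(235.11242751269518)), (np.float64(277.925011809563), np.float64(235.1156312301924))]
```

View pics/c6.png

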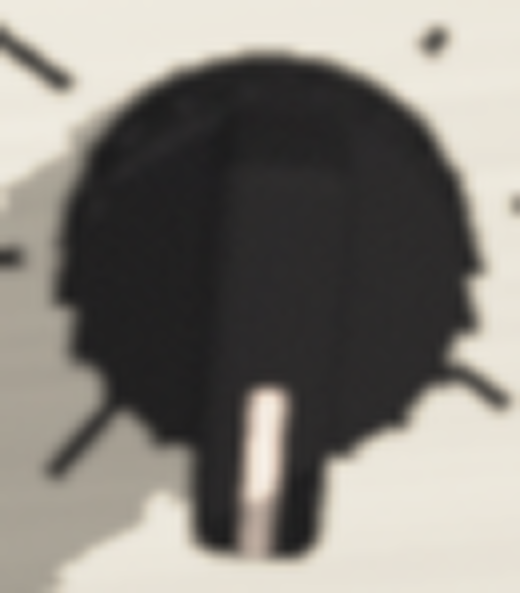

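```bash
python3 - <<'E'
from h import *
p=np.load("pics/w2.npz");T=p["T"];s=bot.state()
f=lambda u,v,z:onz("wrist",(285+(u+.5)/8-.5,185+(v+.5)/7.7-.5),z,T)
tool=lambda P:s["orientation"].T@(P-s["tool_pos"])
ang=lambda d:np.degrees(np.arctan2(d[1],d[0]))
a=f(269,390,.098);b=f(261,497,.098);c=f(287,167,.098)
for P in(a,b,c,(b+c)/2):print(P.round(4),tool(P).round(4))
print(ang(b-a),ang(b-c),np.linalg.norm(b-c))
# strokes
m4=[f(50,472,.0615),f(118,402,.0615)];print("m4",ang(m4[0]-m4[1]))
m2=[f(508,402,.0615),f(455,370,.0615)];print("m2",ang(m2[0]-m2[1]))
E
```

```text
[0.5349 0.1302 0.098 ] [-0.0007  0.001   0.0249]
[0.5443 0.1258 0.098 ] [-0.011   0.0003  0.0249]
[0.5163 0.1391 0.098 ] [0.0199 0.0024 0.0248]
[0.5303 0.1324 0.098 ] [0.0044 0.0013 0.0249]
-25.184911397250204 -25.385079411117847 0.031050381697121543
m4 -62.759027163362994
m2 34.720500958702544
```

```bash
python3 - <<'E'
from h import *
p=np.load("pics/w2.npz");T=p["T"];s=bot.state()
f=lambda u,v,z:onz("wrist",(285+(u+.5)/8-.5,185+(v+.5)/7.7-.5),z,T)
tool=lambda P:s["orientation"].T@(P-s["tool_pos"])
for q in((258,553,.078),(268,254,.078),(268,52,.078),(58,262,.078),(478,262,.078)):print(q,f(*q).round(4),tool(f(*q)).round(4))
# machine yaw + axis from top: green mask
t=np.load("pics/top0.npz")["p"];hsv=cv2.cvtColor(t,cv2.COLOR_RGB2HSV)
g=cv2.inRange(hsv,(65,60,30),(90,255,200));g[:140]=0;g[260:]=0;g[:,:200]=0;g[:,340:]=0
cs,_=cv2.findContours(g,0,1);c=np.vstack([k for k in cs if cv2.contourArea(k)>20]);r=cv2.minAreaRect(c);print(r)
b=cv2.boxPoints(r);W=[onz("top",q,.06) for q in b]
for i in range(4):
    d=W[(i+1)%4]-W[i];print(W[i].round(4),np.linalg.norm(d).round(4),np.degrees(np.arctan2(d[1],d[0])).round(2))
print("centre",np.mean(W,0), )
E
```

```text
(258, 553, 0.078) [0.5593 0.1197 0.078 ] [-0.0272  0.0001  0.0449]
(268, 254, 0.078) [0.53   0.1322 0.078 ] [0.0046 0.001  0.0449]
(268, 52, 0.078) [0.5114 0.1395 0.078 ] [0.0246 0.0009 0.0448]
(58, 262, 0.078) [0.5237 0.1139 0.078 ] [ 0.0038 -0.0184  0.0448]
(478, 262, 0.078) [0.5379 0.1499 0.078 ] [0.0038 0.0203 0.0449]
((273.16912841796875, 198.7994384765625), (103.74462890625, 64.76078796386719), 13.5704345703125)
[0.4856 0.3005 0.06  ] 0.1965 -13.83
[0.6764 0.2535 0.06  ] 0.3169 -105.48
[ 0.5917 -0.0519  0.06  ] 0.1945 164.77
[ 0.4041 -0.0008  0.06  ] 0.3121 74.87
centre [0.53944605 0.12529881 0.06      ]
```

```bash
python3 -m pendant '{"dr":[[0,0,0.4],[0,0,0.6],[0,0,0.6],[0,0,0.6],[0,0,0.6]],"offset":[[0.006,0.001,0.0],[0.006,0.001,0.015],[0.006,0.001,0.03],[0.006,0.001,0.039],[0.006,0.001,0.039]],"fingers":[0.045,0.045,0.045,0.045,0.045]}' 20
python3 - <<'E'
from h import *
s=bot.state();p,d=snapshot("wrist");np.savez("pics/w3.npz",p=p,d=d,T=wristT(s));
cv2.imwrite("pics/w3.png",cv2.resize(p[100:290,190:450,::-1],None,fx=3,fy=3,interpolation=cv2.INTER_CUBIC))
E
```

```text
clock: 2.67
tool_pos: [0.5274, 0.1322, 0.0818]
orientation: [[-0.909, 0.416, -0.0], [0.416, 0.909, 0.0], [0.0, 0.0, -1.0]]
ft_force: [-1.1, -0.1, 0.5]
finger_gap: 0.0453
```

View pics/w3.png

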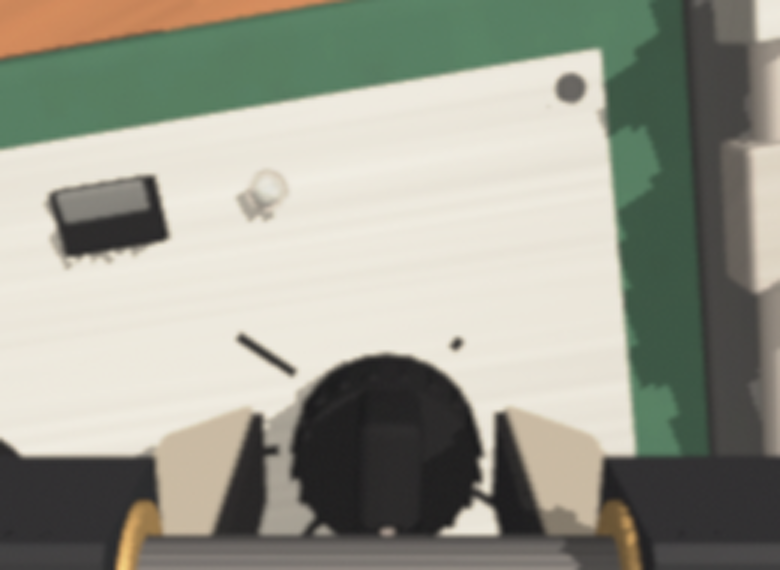

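The fingers straddle the dial bar. It's centred along the tool's x, and about 1.5 mm towards +y of the jaws' midline. I'll shift by that and close.

```bash
python3 -m pendant '{"dr":[[0,0,0],[0,0,0],[0,0,0],[0,0,0],[0,0,0],[0,0,0]],"offset":[[0,0.0015,0],[0,0.0015,0],[0,0.0015,0],[0,0.0015,0],[0,0.0015,0],[0,0.0015,0]],"fingers":[0.045,0.03,0.01,0.005,0.005,0.005]}' 20
```

```text
clock: 3.22
tool_pos: [0.5282, 0.1335, 0.0819]
orientation: [[-0.909, 0.416, 0.0], [0.416, 0.909, 0.0], [-0.0, 0.0, -1.0]]
ft_force: [0.4, 1.0, -0.1]
finger_gap: 0.0162
```

```bash
python3 -m pendant '{"dr":[[0,0,0],[0,0,0],[0,0,0]],"offset":[[0,0,0],[0,0,0],[0,0,0]],"fingers":[0.005,0.005,0.005]}' 20
```

```text
clock: 3.47
tool_pos: [0.5282, 0.1337, 0.0818]
orientation: [[-0.909, 0.416, 0.0], [0.416, 0.909, 0.0], [-0.0, 0.0, -1.0]]
ft_force: [-0.5, 0.6, 1.5]
finger_gap: 0.0118
```

```bash
python3 -m pendant '{"dr":[[0,0,-0.5],[0,0,-1.5],[0,0,-2.5],[0,0,-3.5],[0,0,-4.5],[0,0,-5.5],[0,0,-6.5],[0,0,-7.5],[0,0,-8.5],[0,0,-9.5],[0,0,-10.3],[0,0,-10.9],[0,0,-10.9],[0,0,-10.9]],"offset":[[0,0,0],[0,0,0],[0,0,0],[0,0,0],[0,0,0],[0,0,0],[0,0,0],[0,0,0],[0,0,0],[0,0,0],[0,0,0],[0,0,0],[0,0,0],[0,0,0]],"fingers":[0.005,0.005,0.005,0.005,0.005,0.005,0.005,0.005,0.005,0.005,0.005,0.005,0.005,0.005]}' 20
```

```text
clock: 4.63
tool_pos: [0.5284, 0.1295, 0.0818]
orientation: [[-0.868, -0.496, -0.0], [-0.496, 0.868, -0.004], [0.002, -0.003, -1.0]]
ft_force: [0.1, -10.5, 5.3]
finger_gap: 0.0115
```

```bash
python3 - <<'E'
from h import *
s=bot.state();print(s["joints"].round(1),s["wrist_torque"].round(2))
p,d=snapshot("wrist");
cv2.imwrite("pics/w4.png",cv2.resize(p[100:290,190:450,::-1],None,fx=3,fy=3,interpolation=cv2.INTER_CUBIC))
E
```

```text
[-16.9  27.2  -3.6 110.4   2.7  42.6  97.7] [-2.29  0.04  0.01]
```

View pics/w4.png

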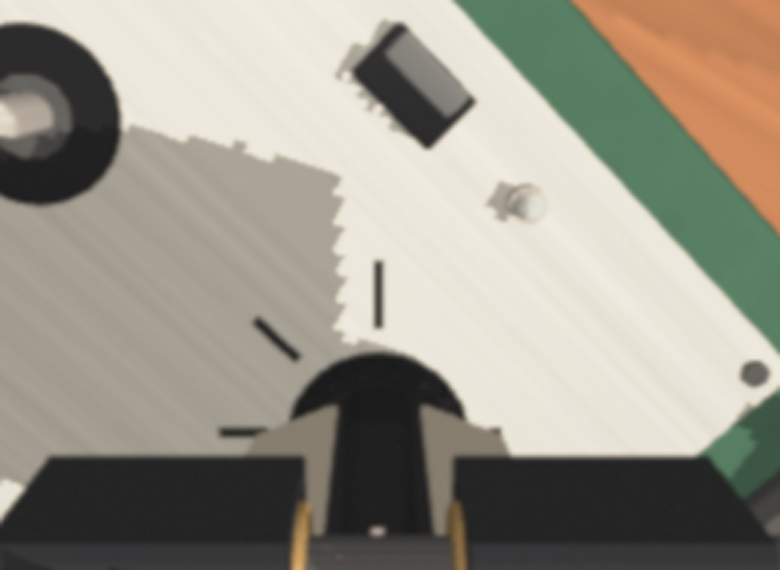

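Tool yaw is 29.7°, and mark 6 is exactly in line behind the bar (u≈379), so the pointer is on mark 2. There's 10 N of side force, so I'll relax it before releasing.

```bash
python3 -m pendant '{"dr":[[0,0,0],[0,0,0],[0,0,0],[0,0,0]],"offset":[[0.001,-0.002,0],[0.002,-0.0035,0],[0.002,-0.0035,0],[0.002,-0.0035,0]],"fingers":[0.005,0.005,0.005,0.005]}' 20
```

```text
clock: 5.02
tool_pos: [0.5284, 0.1293, 0.0818]
orientation: [[-0.867, -0.499, 0.0], [-0.499, 0.867, -0.0], [-0.0, -0.0, -1.0]]
ft_force: [0.9, -1.5, 2.8]
finger_gap: 0.0117
```

```bash
python3 -m pendant '{"dr":[[0,0,0],[0,0,0],[0,0,0],[0,0,0],[0,0,0],[0,0,0],[0,0,0]],"offset":[[0,0,0],[0,0,0],[0,0,0],[0,0,-0.03],[0,0,-0.07],[0,0,-0.1],[0,0,-0.1]],"fingers":[0.025,0.04,0.04,0.05,0.05,0.05,0.05]}' 20
python3 - <<'E'
from h import *
s=bot.state()
p,d=snapshot("wrist");np.savez("pics/w5.npz",p=p,d=d,T=wristT(s),R=s["orientation"],t=s["tool_pos"])
cv2.imwrite("pics/w5.png",cv2.resize(p[60:260,190:450,::-1],None,fx=3,fy=3,interpolation=cv2.INTER_CUBIC))
E
```

```text
clock: 5.6
tool_pos: [0.5311, 0.1308, 0.1877]
orientation: [[-0.867, -0.499, 0.008], [-0.499, 0.867, 0.003], [-0.009, -0.002, -1.0]]
ft_force: [0.6, 0.5, 0.2]
finger_gap: 0.0488
```

View pics/w5.png

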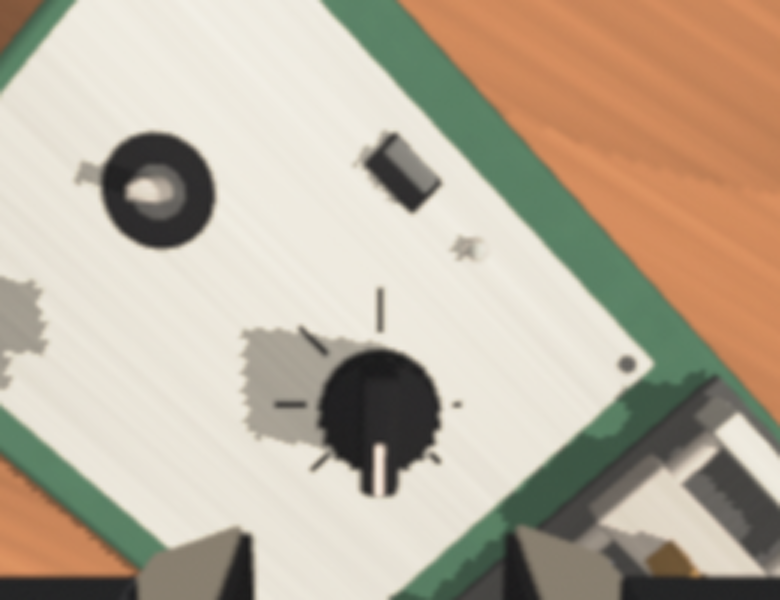

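The dial pointer line (u≈380) is collinear with mark 6 (u≈380) on the opposite side, so it's set to mark 2. Next I'll look closely at the run shaft for its flat.

```bash
python3 -m pendant '{"dr":[[0,0,1],[0,0,2],[0,0,3.4],[0,0,4.8],[0,0,6.2],[0,0,7.6],[0,0,9],[0,0,9],[0,0,9]],"offset":[[0.02,-0.02,0],[0.04,-0.04,0.01],[0.068,-0.07,0.02],[0.068,-0.07,0.03],[0.068,-0.07,0.04],[0.068,-0.07,0.04],[0.068,-0.07,0.04],[0.068,-0.07,0.04],[0.068,-0.07,0.04]],"fingers":[0.06,0.06,0.06,0.06,0.06,0.06,0.06,0.06,0.06]}' 20
python3 - <<'E'
from h import *
s=bot.state()
p,d=snapshot("wrist");np.savez("pics/w6.npz",p=p,d=d,T=wristT(s),R=s["orientation"],t=s["tool_pos"])
cv2.imwrite("pics/w6.png",cv2.resize(p[170:270,250:380,::-1],None,fx=6,fy=6,interpolation=cv2.INTER_CUBIC))
E
```

```text
clock: 6.4
tool_pos: [0.5035, 0.0351, 0.141]
orientation: [[-0.967, 0.256, -0.001], [0.256, 0.967, -0.0], [0.001, -0.001, -1.0]]
ft_force: [0.3, 0.8, -0.7]
finger_gap: 0.06
```

View pics/w6.png

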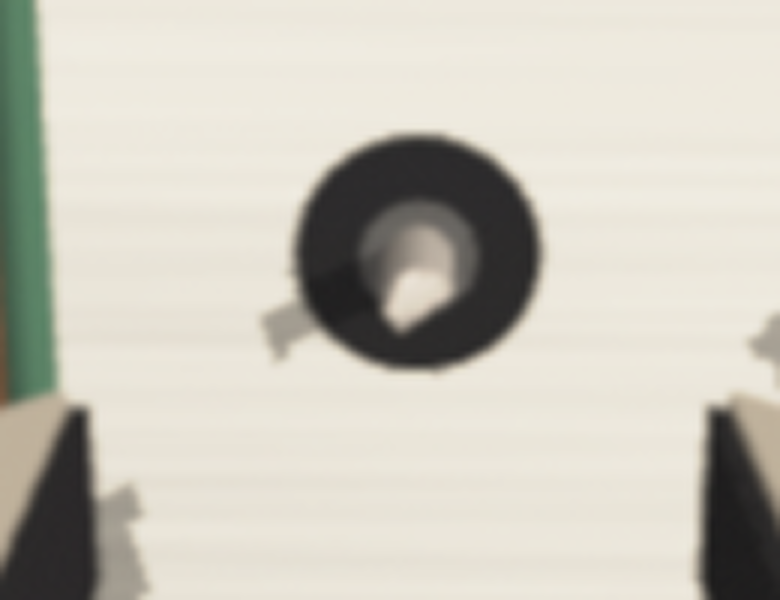

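```bash
python3 -m pendant '{"dr":[[0,0,0],[0,0,0],[0,0,0],[0,0,0],[0,0,0]],"offset":[[-0.03,0,0],[-0.042,0,0.03],[-0.042,0,0.053],[-0.042,0,0.053],[-0.042,0,0.053]],"fingers":[0.05,0.05,0.05,0.05,0.05]}' 20
python3 - <<'E'
from h import *
s=bot.state()
p,d=snapshot("wrist");np.savez("pics/w7.npz",p=p,d=d,T=wristT(s),R=s["orientation"],t=s["tool_pos"])
P=np.array(p);print(proj("wrist",np.array([.506,.0365,.081]),wristT(s)))
cv2.imwrite("pics/w7f.png",P[:,:,::-1])
u,v=map(int,proj("wrist",np.array([.506,.0365,.081]),wristT(s)))
v=max(v,30)
cv2.imwrite("pics/w7.png",cv2.resize(p[v-30:v+40,u-40:u+40,::-1],None,fx=8,fy=8,interpolation=cv2.INTER_CUBIC));print(u,v)
E
```

```text
clock: 6.87
tool_pos: [0.5433, 0.0239, 0.0879]
orientation: [[-0.966, 0.258, -0.003], [0.258, 0.966, -0.0], [0.003, -0.001, -1.0]]
ft_force: [-0.1, 0.8, -0.2]
finger_gap: 0.0505
(np.float64(321.16429551783625), np.float64(182.8888696036634))
321 182
```

View pics/w7.png

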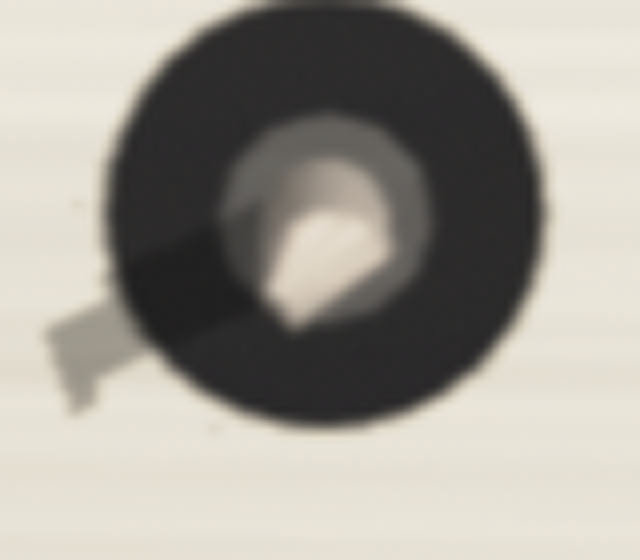

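```bash
python3 - <<'E'
from h import *
p=np.load("pics/w7.npz");T=p["T"]
f=lambda u,v,z=.081:onz("wrist",(281+(u+.5)/8-.5,152+(v+.5)/8-.5),z,T)[:2]
a=f(297,330);b=f(393,253);d=b-a;n=np.array([d[1],-d[0]]);n/=np.linalg.norm(n)
for e in(a,b):print(e)
print("flat len",np.linalg.norm(d),"normal yaw",np.degrees(np.arctan2(n[1],n[0])))
m=(a+b)/2;print("axis if n",m-n*.002,m+n*.002,f(330,210),f(265,290))
g=cv2.cvtColor(p["p"],cv2.COLOR_RGB2HSV);
m=((g[...,2]>195)&(g[...,1]<70)).astype(np.uint8)
m2=np.zeros_like(m);m2[172:200,305:340]=m[172:200,305:340]
n_,l,st,ce=cv2.connectedComponentsWithStats(m2);i=1+st[1:,4].argmax();print(st[i],ce[i],onz("wrist",ce[i],.081,T))
# nut ring, seal centre
print("seal",f(326,210,.066),"seal rad", np.linalg.norm(f(106,210,.066)-f(545,210,.066)))
E
```

```text
[0.51123642 0.03302948]
[0.5074443  0.04122272]
flat len 0.00902825354229429 normal yaw 24.836356245389652
axis if n [0.50752534 0.03628604] [0.51115539 0.03796615] [0.50319464 0.03761925] [0.50772167 0.03155411]
[315 178  14  12 107] [321.3271028  183.27102804] [0.50624398 0.03653364 0.081     ]
seal [0.50639136 0.03674979] seal rad 0.03446211644988445
```

The shaft's flat faces yaw ≈ 25° (its edge runs (297,330)–(393,253) in the crop, and measures 9.0 mm against 9.2 mm expected). The axis is near (0.506, 0.0366). Next, the black knob.

```bash
python3 -m pendant '{"dr":[[0,0,0],[0,0,1],[0,0,2.4],[0,0,3.8],[0,0,5.2],[0,0,6.6],[0,0,8],[0,0,9.4],[0,0,10.8],[0,0,12.2],[0,0,13.6],[0,0,15],[0,0,15],[0,0,15],[0,0,15]],"offset":[[0,0,-0.03],[0,-0.02,-0.06],[-0.02,-0.06,-0.06],[-0.03,-0.09,-0.06],[-0.04,-0.12,-0.06],[-0.06,-0.16,-0.06],[-0.07,-0.2,-0.06],[-0.084,-0.24,-0.05],[-0.084,-0.24,-0.05],[-0.084,-0.24,-0.05],[-0.084,-0.24,-0.05],[-0.084,-0.24,-0.05],[-0.084,-0.24,-0.05],[-0.084,-0.24,-0.05],[-0.084,-0.24,-0.05]],"fingers":[0.05,0.05,0.05,0.05,0.05,0.05,0.05,0.05,0.05,0.05,0.05,0.05,0.05,0.05,0.05]}' 20
python3 - <<'E'
from h import *
s=bot.state();print(s["joints"].round(1))
p,d=snapshot("wrist");np.savez("pics/w8.npz",p=p,d=d,T=wristT(s),R=s["orientation"],t=s["tool_pos"])
cv2.imwrite("pics/w8f.png",p[:,:,::-1])
cv2.imwrite("pics/w8.png",cv2.resize(p[130:290,220:430,::-1],None,fx=3.7,fy=3.7,interpolation=cv2.INTER_CUBIC))
E
```

```text
clock: 8.17
tool_pos: [0.5636, -0.2293, 0.1397]
orientation: [[-0.004, 1.0, 0.001], [1.0, 0.004, 0.0], [0.0, 0.001, -1.0]]
ft_force: [-0.8, -0.1, 0.2]
finger_gap: 0.0502
[ -2.6  29.9  29.  100.3 -17.4  54.3  33.5]
```

View pics/w8f.png

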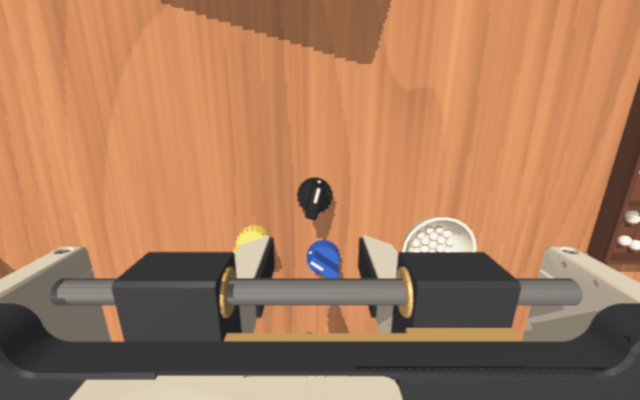

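View pics/w8.png

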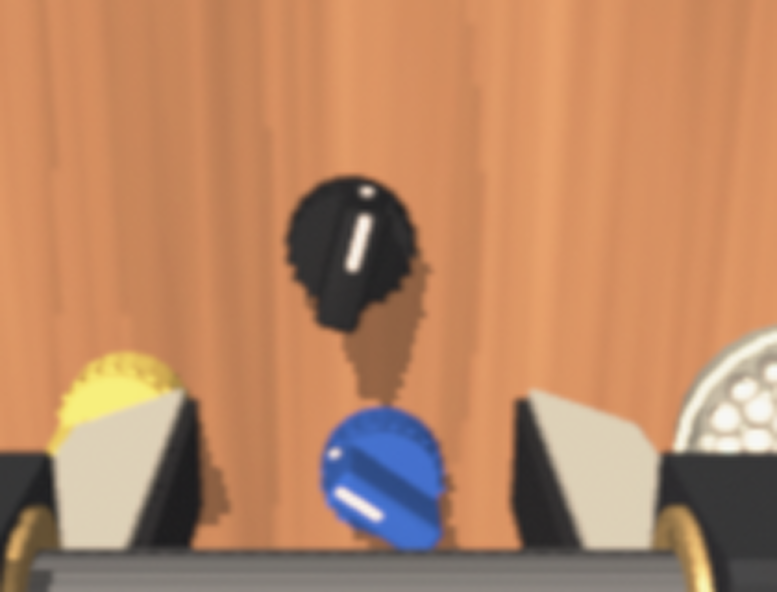

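The black knob is at about (315,198), with its white line pointing up and slightly right in the wrist view. The blue and yellow ones are clearly different.

```bash
python3 - <<'E'
from h import *
p=np.load("pics/w8.npz");T=p["T"];R=p["R"];t=p["t"]
f=lambda u,v,z:onz("wrist",(220+(u+.5)/3.7-.5,130+(v+.5)/3.7-.5-2.3),z,T)
ang=lambda d:np.degrees(np.arctan2(d[1],d[0]))
a=f(352,270,.035);b=f(366,215,.035);print("ptr",a,b,ang(b-a))
print("centre from line: ",b-(b-a)/np.linalg.norm(b-a)*.0165)
g=cv2.cvtColor(p["p"],cv2.COLOR_RGB2HSV);k=(g[...,2]<70).astype(np.uint8);m=np.zeros_like(k);m[172:225,290:340]=k[172:225,290:340]
cs,_=cv2.findContours(m,0,1);c=max(cs,key=cv2.contourArea);print(cv2.boundingRect(c))
# skirt from rear arc: left u=287,right 416 -> centre col; top v=176
for q in((287,245),(416,245),(351,176)):print(f(*q,.015))
E
```

```text
ptr [ 0.56380655 -0.22996616  0.035     ] [ 0.56726326 -0.21560445  0.035     ] 76.46690160261943
centre from line:  [ 0.56340215 -0.23164633  0.035     ]
(298, 179, 34, 40)
[ 0.54617248 -0.22904311  0.015     ]
[ 0.58110955 -0.22893384  0.015     ]
[ 0.563459  -0.2099619  0.015    ]
```

```bash
python3 -m pendant '{"dr":[[0,0,1],[0,0,2],[0,0,2.75],[0,0,2.75],[0,0,2.75]],"offset":[[0,0,0.03],[0,0,0.06],[0,0,0.085],[0,0,0.085],[0,0,0.085]],"fingers":[0.05,0.05,0.05,0.05,0.05]}' 20
python3 - <<'E'
from h import *
s=bot.state()
p,d=snapshot("wrist");np.savez("pics/w9.npz",p=p,d=d,T=wristT(s),R=s["orientation"],t=s["tool_pos"])
cv2.imwrite("pics/w9.png",cv2.resize(p[150:290,230:400,::-1],None,fx=4.2,fy=4.2,interpolation=cv2.INTER_CUBIC))
E
```

```text
clock: 8.63
tool_pos: [0.5625, -0.2293, 0.0533]
orientation: [[0.236, 0.972, -0.002], [0.972, -0.236, 0.001], [0.0, -0.002, -1.0]]
ft_force: [1.1, 0.3, 0.1]
finger_gap: 0.0499
```

View pics/w9.png

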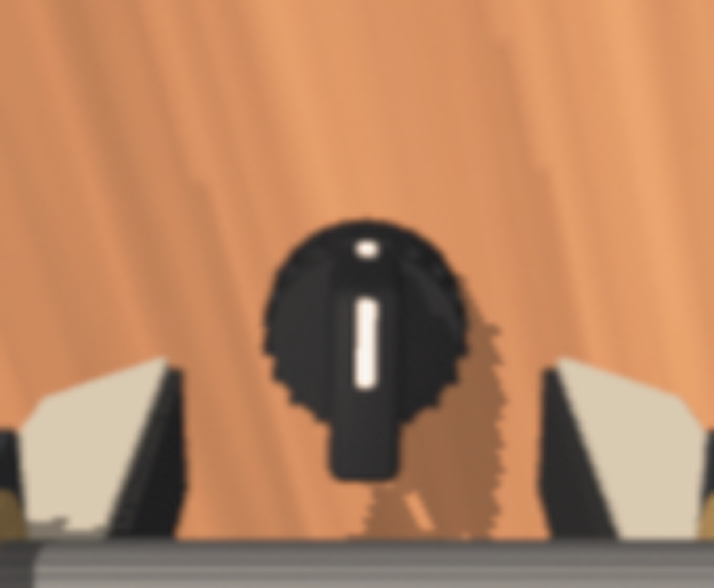

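```bash
python3 -m pendant '{"dr":[[0,0,0],[0,0,0],[0,0,0],[0,0,0]],"offset":[[0.0015,0.0006,0.012],[0.0015,0.0006,0.025],[0.0015,0.0006,0.034],[0.0015,0.0006,0.034]],"fingers":[0.05,0.05,0.05,0.05]}' 25
python3 - <<'E'
from h import *
p,d=snapshot("wrist")
cv2.imwrite("pics/w10.png",cv2.resize(p[150:290,230:400,::-1],None,fx=4.2,fy=4.2,interpolation=cv2.INTER_CUBIC))
E
```

```text
clock: 9.02
tool_pos: [0.5631, -0.2277, 0.0179]
orientation: [[0.238, 0.971, -0.002], [0.971, -0.238, 0.001], [0.001, -0.003, -1.0]]
ft_force: [-0.7, 0.9, -0.1]
finger_gap: 0.0502
```

View pics/w10.png

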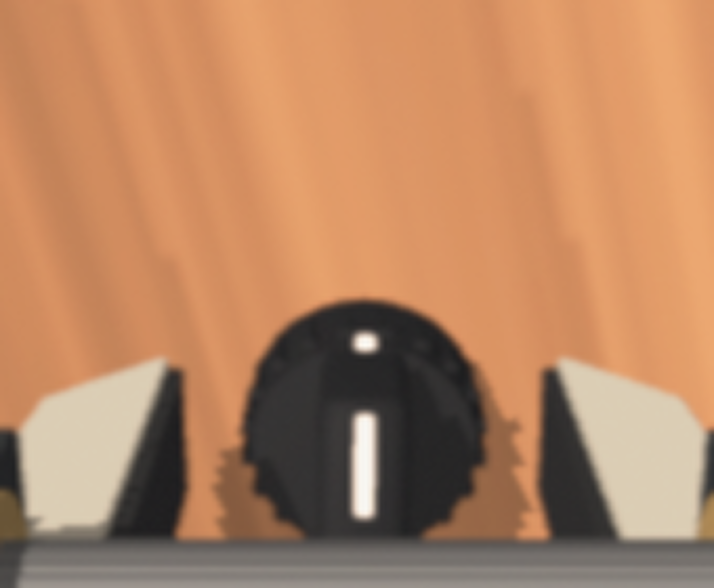

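```bash
python3 -m pendant '{"dr":[[0,0,0],[0,0,0],[0,0,0],[0,0,0],[0,0,0],[0,0,0],[0,0,0],[0,0,0],[0,0,0]],"offset":[[0,0.0003,0],[0,0.0003,0],[0,0.0003,0],[0,0.0003,0],[0,0.0003,0],[0,0.0003,0],[0,0.0003,0],[0,0.0003,0],[0,0.0003,0]],"fingers":[0.03,0.015,0.005,0.005,0.005,0.005,0.005,0.005,0.005]}' 40
python3 -m pendant '{"dr":[[0,0,0],[0,0,0],[0,0,0],[0,0,0],[0,0,0]],"offset":[[0,0,-0.02],[0,0,-0.06],[0,0,-0.1],[0,0,-0.125],[0,0,-0.125]],"fingers":[0.005,0.005,0.005,0.005,0.005]}' 40
python3 - <<'E'
from h import *
s=bot.state();print(s["ft_force"],s["joints"].round(1))
p,d=snapshot("wrist")
cv2.imwrite("pics/w11.png",cv2.resize(p[150:290,230:400,::-1],None,fx=4.2,fy=4.2,interpolation=cv2.INTER_CUBIC))
p,d=snapshot("side");cv2.imwrite("pics/s11.png",cv2.resize(p[120:280,270:450,::-1],None,fx=3.5,fy=3.5))
E
```

```text
clock: 9.82
tool_pos: [0.5645, -0.2284, 0.0199]
orientation: [[0.239, 0.971, 0.0], [0.971, -0.239, 0.0], [0.0, 0.0, -1.0]]
ft_force: [-0.3, 1.1, 1.6]
finger_gap: 0.0117
clock: 10.23
tool_pos: [0.5672, -0.2302, 0.1503]
orientation: [[0.24, 0.971, 0.008], [0.971, -0.24, -0.003], [-0.001, 0.009, -1.0]]
ft_force: [0.6, -0.9, -0.9]
finger_gap: 0.0118
[ 0.57435784 -0.87429293 -0.89303669] [ -5.6  30.1  33.5  99.7 -19.7  55.6  21.6]
```

View pics/w11.png

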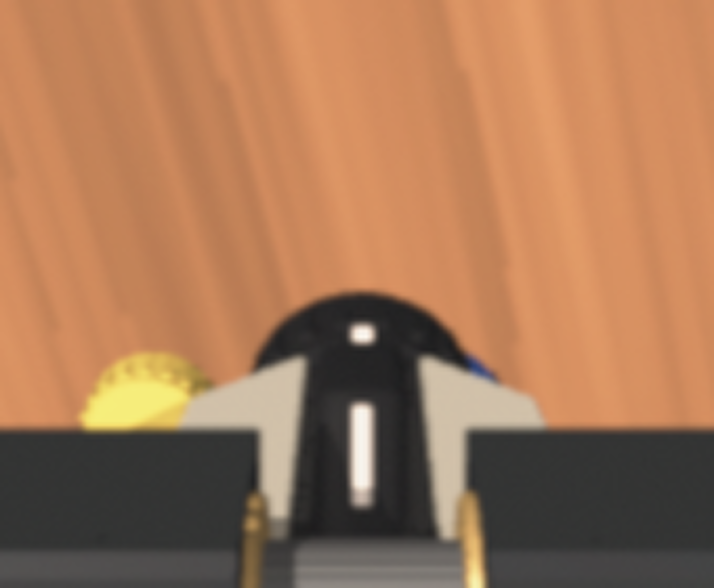

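View pics/s11.png

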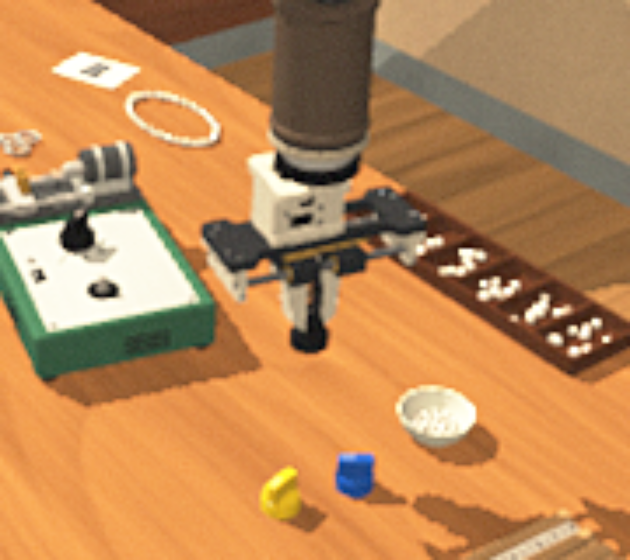

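The knob is held firmly: gap 11.8 mm, and the white line is centred at u≈362. I'll carry it above the shaft while turning it 51° clockwise.

```bash
python3 -m pendant '{"dr":[[0,0,0.5],[0,0,1.5],[0,0,2.7],[0,0,3.9],[0,0,5.1],[0,0,6.3],[0,0,7.5],[0,0,8.7],[0,0,9.8],[0,0,10.25],[0,0,10.25],[0,0,10.25],[0,0,10.25]],"offset":[[0.02,-0.01,0],[0.05,-0.025,0],[0.08,-0.04,0],[0.11,-0.055,0],[0.14,-0.07,0],[0.17,-0.085,0],[0.2,-0.1,0],[0.22,-0.112,0],[0.235,-0.12,0],[0.244,-0.124,0],[0.244,-0.124,0],[0.244,-0.124,0.01],[0.244,-0.124,0.01]],"fingers":[0.005,0.005,0.005,0.005,0.005,0.005,0.005,0.005,0.005,0.005,0.005,0.005,0.005]}' 40
python3 - <<'E'
from h import *
s=bot.state();print(s["joints"].round(1),s["tool_pos"],s["orientation"].round(3))
p,d=snapshot("wrist");np.savez("pics/w12.npz",p=p,T=wristT(s))
cv2.imwrite("pics/w12.png",cv2.resize(p[130:290,210:420,::-1],None,fx=3.7,fy=3.7,interpolation=cv2.INTER_CUBIC))
p,d=snapshot("side");cv2.imwrite("pics/s12.png",cv2.resize(p[120:240,240:360,::-1],None,fx=5,fy=5))
E
```

```text
clock: 11.42
tool_pos: [0.5014, 0.0374, 0.1328]
orientation: [[0.906, 0.422, -0.002], [0.422, -0.906, -0.001], [-0.002, 0.0, -1.0]]
ft_force: [-0.6, -0.2, 0.4]
finger_gap: 0.0117
[-46.3  25.4  49.  116.1 -25.1  49.5 -48.3] [0.50143962 0.03735259 0.13279696] [[ 0.906  0.422 -0.002]
 [ 0.422 -0.906 -0.001]
 [-0.002  0.    -1.   ]]
```

View pics/w12.png

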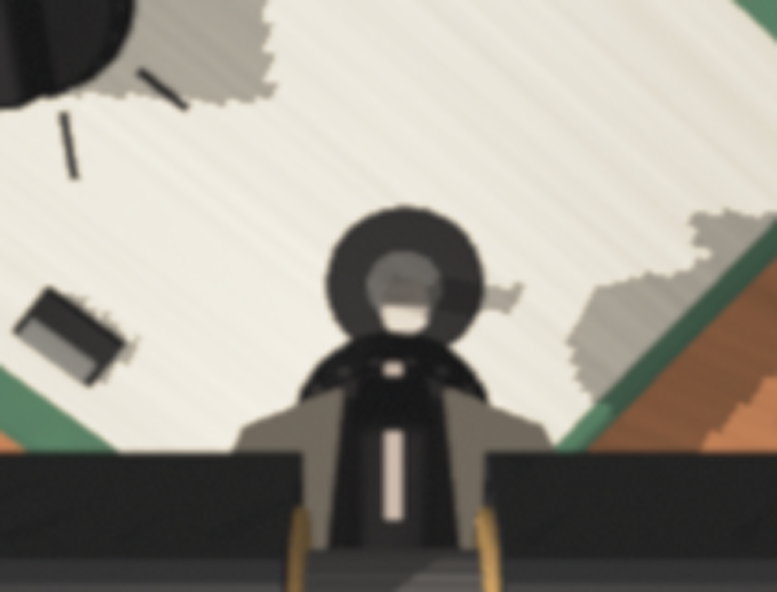

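View pics/s12.png

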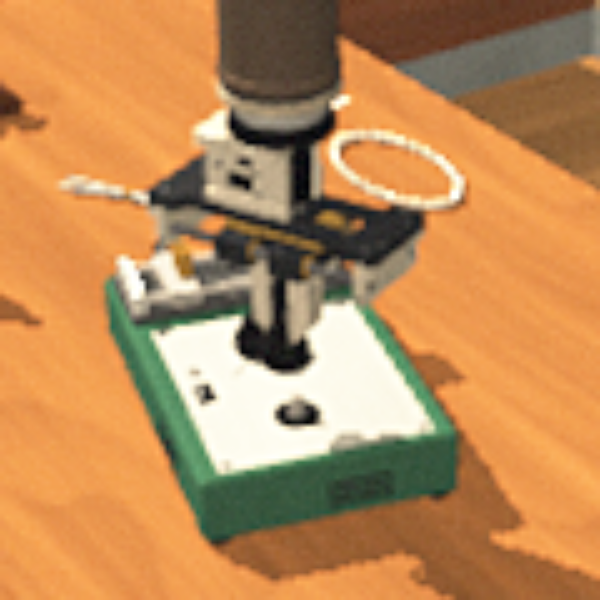

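The shaft end is visible just ahead of the knob at (404,315), its flat facing image-up, parallel to the knob's pointer direction. The axis offset is about +5 mm in tool x and +2.5 mm in tool y.

```bash
python3 -m pendant '{"dr":[[0,0,0],[0,0,0],[0,0,0],[0,0,0],[0,0,0]],"offset":[[0.005,0.0025,0],[0.005,0.0025,0.012],[0.005,0.0025,0.025],[0.005,0.0025,0.025],[0.005,0.0025,0.025]],"fingers":[0.005,0.005,0.005,0.005,0.005]}' 40
python3 - <<'E'
from h import *
s=bot.state();print(s["tool_pos"],s["orientation"].round(3))
p,d=snapshot("wrist");np.savez("pics/w13.npz",p=p,T=wristT(s))
cv2.imwrite("pics/w13.png",cv2.resize(p[130:290,210:420,::-1],None,fx=3.7,fy=3.7,interpolation=cv2.INTER_CUBIC))
p,d=snapshot("side");cv2.imwrite("pics/s13.png",cv2.resize(p[160:220,270:340,::-1],None,fx=9,fy=9,interpolation=cv2.INTER_CUBIC))
E
```

```text
clock: 11.93
tool_pos: [0.5076, 0.0375, 0.109]
orientation: [[0.907, 0.42, -0.001], [0.42, -0.907, -0.001], [-0.002, -0.0, -1.0]]
ft_force: [1.2, 0.3, 0.1]
finger_gap: 0.0114
[0.50762311 0.03745318 0.10902226] [[ 0.907  0.42  -0.001]
 [ 0.42  -0.907 -0.001]
 [-0.002 -0.    -1.   ]]
```

View pics/w13.png

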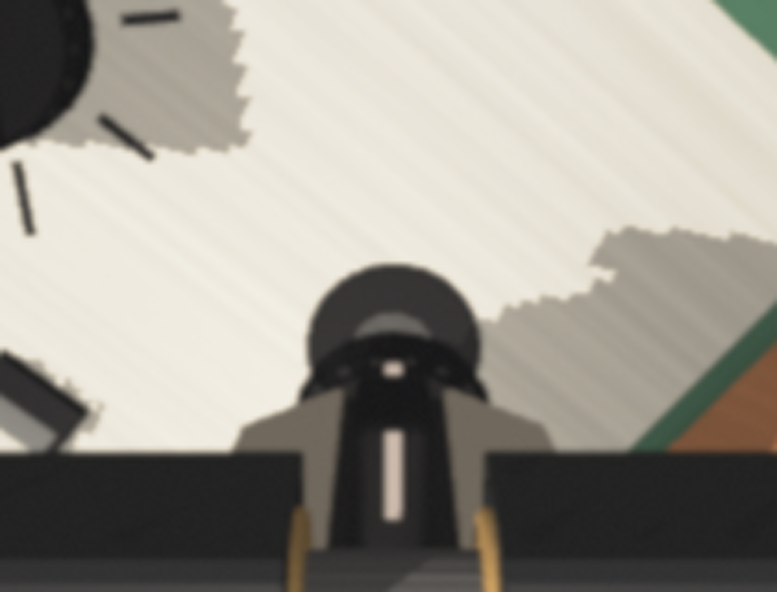

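View pics/s13.png

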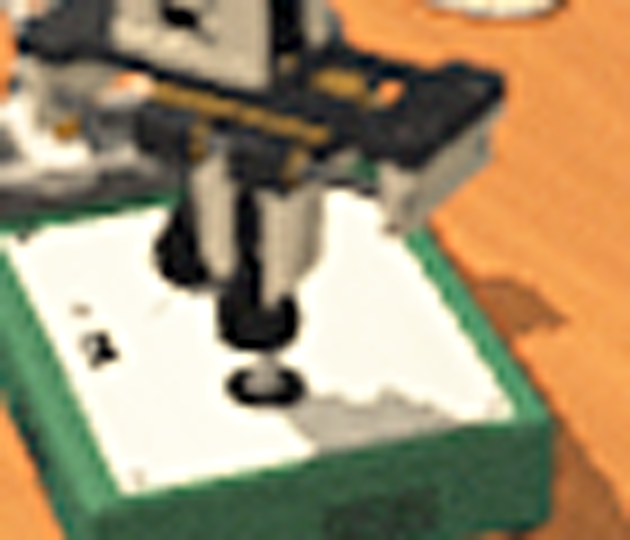

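```bash
python3 -m pendant '{"dr":[[0,0,0],[0,0,0],[0,0,0],[0,0,0],[0,0,0],[0,0,0],[0,0,0]],"offset":[[0.0005,0,0.003],[0.0005,0,0.006],[0.0005,0,0.008],[0.0005,0,0.01],[0.0005,0,0.012],[0.0005,0,0.013],[0.0005,0,0.013]],"fingers":[0.005,0.005,0.005,0.005,0.005,0.005,0.005]}' 40
```

```text
clock: 12.62
tool_pos: [0.5092, 0.0384, 0.097]
orientation: [[0.907, 0.421, 0.001], [0.421, -0.907, 0.0], [0.001, 0.0, -1.0]]
ft_force: [1.8, 0.7, 6.2]
finger_gap: 0.0118
```

```bash
python3 - <<'E'
from h import *
s=bot.state();print(s["tool_pos"],s["ft_force"],s["wrist_torque"])
p,d=snapshot("wrist");np.savez("pics/w14.npz",p=p,T=wristT(s))
cv2.imwrite("pics/w14.png",cv2.resize(p[130:290,210:420,::-1],None,fx=3.7,fy=3.7,interpolation=cv2.INTER_CUBIC))
p,d=snapshot("side");cv2.imwrite("pics/s14.png",cv2.resize(p[160:220,270:340,::-1],None,fx=9,fy=9,interpolation=cv2.INTER_CUBIC))
E
```

```text
[0.5092229  0.03838739 0.09698887] [1.78240608 0.68333732 6.18451885] [ 0.26317131 -0.18766627  0.0414013 ]
```

View pics/w14.png

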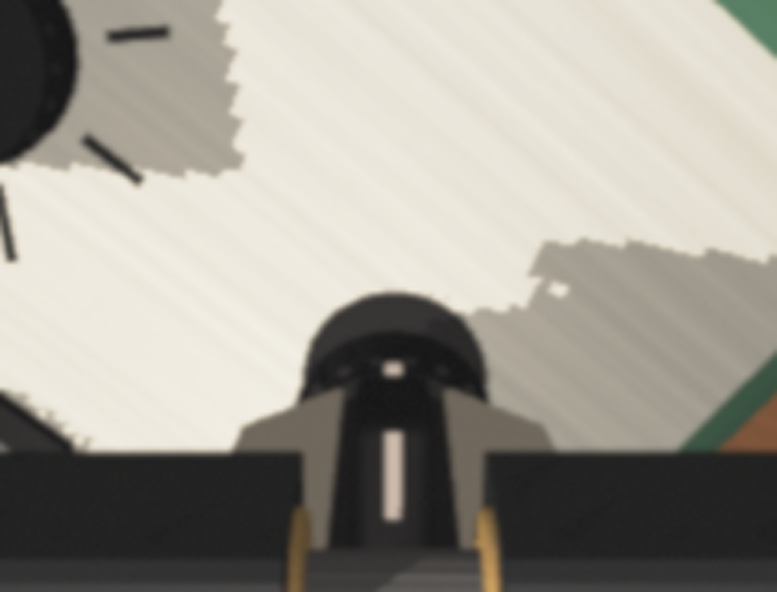

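View pics/s14.png

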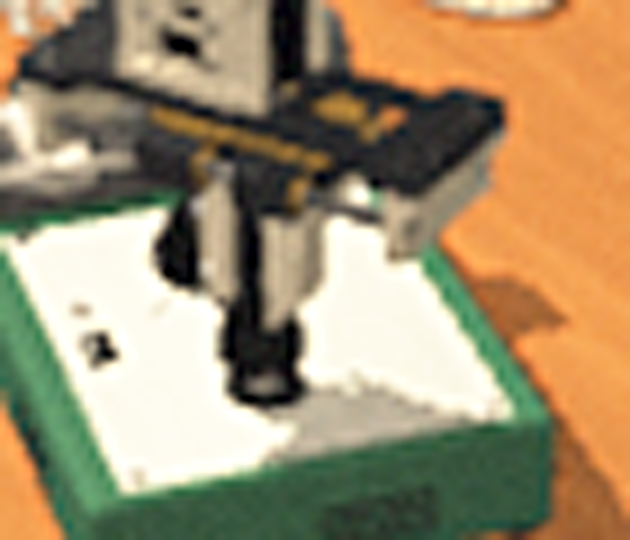

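The knob has caught on the rim: about 6 N up, and the shaft is pushing it towards tool +x. I'll follow that push and watch whether it drops in.

```bash
python3 -m pendant '{"dr":[[0,0,0],[0,0,0],[0,0,0],[0,0,0]],"offset":[[0.0005,0,0],[0.001,0,0],[0.0015,0,0],[0.0015,0,0]],"fingers":[0.005,0.005,0.005,0.005]}' 40
```

```text
clock: 13.05
tool_pos: [0.51, 0.0389, 0.0967]
orientation: [[0.907, 0.421, 0.0], [0.421, -0.907, -0.0], [0.0, 0.0, -1.0]]
ft_force: [1.2, 1.8, 2.0]
finger_gap: 0.0118
```

```bash
python3 -m pendant '{"dr":[[0,0,0],[0,0,0],[0,0,0],[0,0,0]],"offset":[[0,0,0.001],[0,0,0.002],[0,0,0.003],[0,0,0.003]],"fingers":[0.005,0.005,0.005,0.005]}' 40
```

```text
clock: 13.38
tool_pos: [0.51, 0.0389, 0.0936]
orientation: [[0.907, 0.421, 0.0], [0.421, -0.907, -0.0], [0.0, 0.0, -1.0]]
ft_force: [3.1, 0.1, -0.2]
finger_gap: 0.0118
```

It slipped in: z force is about 0, with the underside already some 7 mm below the shaft tip. Continuing to home.

```bash
python3 -m pendant '{"dr":[[0,0,0],[0,0,0],[0,0,0],[0,0,0],[0,0,0]],"offset":[[0.0005,0,0.0015],[0.001,0,0.003],[0.001,0,0.0045],[0.001,0,0.0055],[0.001,0,0.0055]],"fingers":[0.005,0.005,0.005,0.005,0.005]}' 40
```

```text
clock: 13.8
tool_pos: [0.5103, 0.0391, 0.0879]
orientation: [[0.907, 0.421, -0.001], [0.421, -0.907, -0.0], [-0.001, -0.0, -1.0]]
ft_force: [1.6, -0.9, -1.1]
finger_gap: 0.0123
```

```bash
python3 -m pendant '{"dr":[[0,0,0],[0,0,0],[0,0,0],[0,0,0],[0,0,0]],"offset":[[0,0,0.001],[0,0,0.002],[0,0,0.003],[0,0,0.004],[0,0,0.004]],"fingers":[0.005,0.005,0.005,0.005,0.005]}' 50
python3 -m pendant '{"dr":[[0,0,0],[0,0,0],[0,0,0],[0,0,0]],"offset":[[0,0,0.001],[0,0,0.002],[0,0,0.002],[0,0,0.002]],"fingers":[0.005,0.005,0.005,0.005]}' 50
```

```text
clock: 14.22
tool_pos: [0.5105, 0.0391, 0.0842]
orientation: [[0.907, 0.421, -0.0], [0.421, -0.907, 0.0], [-0.0, -0.0, -1.0]]
ft_force: [-0.3, -0.9, 7.2]
finger_gap: 0.0113
clock: 14.55
tool_pos: [0.5107, 0.0391, 0.0831]
orientation: [[0.907, 0.421, -0.0], [0.421, -0.907, 0.001], [0.0, -0.001, -1.0]]
ft_force: [-4.5, -0.9, 21.4]
finger_gap: 0.0116
```

The force went from 7 N at 84.2 mm to 21 N at 83.1 mm, so it has bottomed out against the end of the shaft's travel. Last look before handing in.

```bash
python3 - <<'E'
from h import *
s=bot.state();print(s["clock"],s["tool_pos"],s["ft_force"])
p,d=snapshot("wrist");a=cv2.resize(p[60:290,190:420,::-1],None,fx=1.7,fy=1.7,interpolation=cv2.INTER_CUBIC)
p,d=snapshot("side");b=cv2.resize(p[160:220,270:340,::-1],(456,391),interpolation=cv2.INTER_CUBIC)
cv2.imwrite("pics/f15.png",np.hstack([a[:391,:340],b]))
p,d=snapshot("top");cv2.imwrite("pics/t15.png",p[:,:,::-1])
E
```

```text
14.55 [0.51070644 0.03910394 0.08314809] [-4.5320448  -0.90127114 21.35005983]
```

View pics/f15.png

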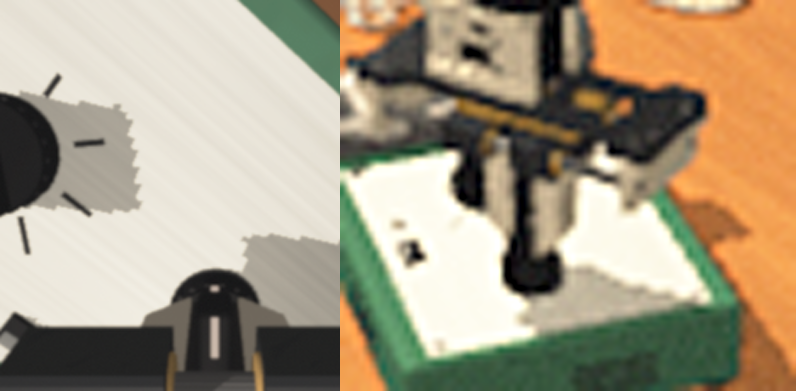

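View pics/t15.png

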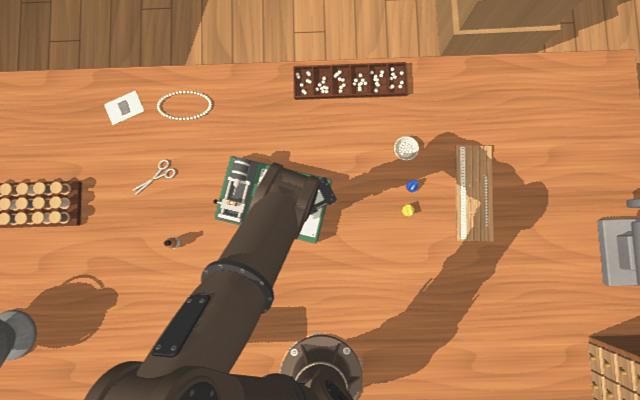

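The knob sits right over the seal, pressed in, and the dial hasn't been touched since. The dish (406,148), board (475,193) and bottle (170,243) are where they started. Handing in.

```bash
python3 -c "
from bench import order,bot
print(order.hand_in());s=bot.state();print(s['clock'],s['tool_pos'],s['ft_force'])"
```

```text
the job is handed in; nothing more can be done
None
the job is handed in; nothing more can be done
```

I set the speed dial to mark 2. Then I fitted the black run knob on the D-shaft with the flats matched, pushed it home and pressed it in. I handed in at 14.7 s while still pressing with about 21 N.

**Dial:** the tool was at 29.9° when it let go, against a target of 30°. In the picture after release, the pointer was in line with mark 6 on the opposite side, so it sits on mark 2.

**Knob fit:** on the way down the knob caught on the shaft's rim, with about 6 N upward. That may have pressed the shaft in slightly, but the speed was already set by then. I shifted it about 1.5 mm along its pointer direction and it slid in freely.

**Pressed in:** the force was 7 N near full travel, then rose sharply to 21 N at a tool height of 83.1 mm, so the shaft had reached the end of its travel. The side view shows the knob down on the seal.

**Disagreements and limits:**
- **Shaft position:** the wrist camera put the shaft 3–4 mm from where the knob actually seated, so I trusted the contact forces there.
- **Dial at the end:** the final picture did not show the pointer, so the dial reading comes from the earlier one.
- **Other items:** the dish, stringing board and glue bottle looked unmoved in the last top view.

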